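# Silence the dose reminder and hold the weekend lid open

## Robot

A 6-joint arm with a two-finger parallel gripper is mounted at the origin on the work surface. World frame = base frame: x ahead of the robot, y to its left, z up, the work surface at z = 0. Lengths are in m, angles in degrees, forces in N, time in s.
With the tool pointing down it reaches from about 0.375 to 0.75 m from the base axis. Payload 9 kg.
Tool frame: the origin (TCP) lies where the fingers leave the gripper's body, on its centre line; the fingertips stand 73 mm ahead of it and the grasp point (between the pads) lies 54 mm ahead of it (robot.tip_reach is the distance from the TCP to the fingertips, in m); z points along the fingers, y is the direction in which the jaws open and shut (so a half turn about z gives the same grasp; the last joint's range is limited). The gripper opens to 85 mm and grips with 20 to 120 N. Pads are 22 mm wide; open, the fingers measure 114 mm over their backs; the gripper's body (76 mm by 85 mm) begins 54 mm behind the grasp point. The pads swing forward as they close: fully open they stand 13 mm farther back than shut.
Start: joints at [57.313, 5.964, 5.575, 89.605, 0, 77.527], TCP at [0.207, 0.563, 0.304] pointing down, gripper open.
Joint ranges: [-171.21, 171.21], [-48.23, 106.86], [-62.78, 66.21], [-105.2, 120.99], [-86.42, 89.51], [-180, 180]. Speed limits (degrees/s): [127.2, 127.2, 147.25, 180, 180, 180].

## Interface

Orientations are given as [roll, pitch, yaw] about the fixed x, y, z axes, in that order (R = Rz(yaw) Ry(pitch) Rx(roll)).
In Python, from plant import robot gives the robot as it stands. Calls block until the motion is done:
- robot.move_pose(position, orientation): joint-space move of the TCP to a pose.
- robot.line_to(position, vel=0.15, rotation=None, guard=None): straight line of the TCP; rotation=None keeps the orientation; vel is the mean speed in m/s. With guard (N) it stops when the force on the tool has changed by that much, and returns True; else False.
- robot.goto_joints(angles): joint-space move.
- robot.set_gripper(opening): finger opening in m; the grip force is fixed at half the most; returns when the fingers have stopped.
- robot.pause(seconds).
- robot.ik(position, orientation): joint angles nearest the present ones, or None.
- robot.observe(): the state.
- robot.grab_frame(name): name is "scene" or "top" or "wrist"; returns the picture (420x560x3 uint8, blue, green, red); there is no depth.
- robot.get_calibration(name): a dict with "vertical_fov" (degrees; the focal length in pixels is half the picture's height over the tangent of half this angle, whatever the lens; pixels are square), "cx", "cy" (the principal point, pixels), "k1" (the pictures are not rectified: a ray, as slopes to the right and down, at radius r is drawn at 1 + k1 r^2 times it, then the intrinsics apply), "rvec" (rotation vector, rad) and "tvec" (3), from world to camera coordinates, as OpenCV has them. Camera axes: x right, y down, z forward; pixel columns grow to the right and rows downward; lengths in m; the calibration is good to about 2 mm. A picture is of the moment at which its call begins: read the wrist's pose just before it. get_calibration takes no time and is no camera call; for the wrist camera it gives the pose at the moment of the call.
A pose or a line that the arm cannot do raises robot.IKError and nothing moves.
- robot.job_done(): hands the job in, once; it reports no verdict.
The state is a dict: "time": time; "q": joint angles; "qvel": joint speeds; "joint_torque": joint torques, N m; "tool_pos": TCP position; "tcp_rot": TCP orientation; "ft_force": force on the tool from outside, world axes, zero at the start; "torque": the same for the moment, N m; "gripper_width": finger opening in m.
Only numpy, scipy, OpenCV 4.12 (cv2) and the standard library are available. Lean on these libraries where they do the work, as an engineer would, in place of code of your own. Each camera call takes 0.05 s, during which the arm holds its last target.

## Task

Press the button on the round dose reminder fully down and let it come back up, then lift the narrow weekend lid of the weekly pill box by its tab and hold it open at 45 degrees so that the two compartments can be read. The lid springs shut if let go: finish with the gripper still holding it there. Leave the wide lid shut and the other things where they lie.

Things in the scene. Friction and masses are not known exactly. Their poses are not given: they have to be found in the camera images.
- pillbox: lavender weekly pill box, fixed, 70 (x) by 252 (y) by 52 mm high. Origin: centre of underside; x points to the hinge side (away from the robot, give or take yaw), z up. Narrow weekend lid at its +y end, wide five-day lid on the rest, both hinged on the far (+x) top edge. Each has a tab sticking out over the near (-x) side, with only the tiles below; the tabs are 126 mm apart
- weekend_lid_hinge (a point): point on the weekend lid's hinge axis, mid-width of the lid, fixed to the box, 50 mm above the tiles; its axes are those of the box, the hinge axis is its y
- weekend_lid_tab (a point): grip point on the weekend lid's tab, a bar 14 mm wide (along the hinge axis), 10 mm thick, standing 36 mm out from the lid's front edge in the lid's plane. The point is 15 mm from the free end, 21 mm from the lid's edge, 90 mm from the hinge axis; shut, 50 mm above the tiles. Axes turn with the lid. Gripped across its width the tab can pivot between the fingers
- weekend_lid (a joint): opening angle of the narrow weekend lid (plate 72 mm wide, 4 mm thick), rad: 0 shut, 0.785 = 45 degrees, stop at 1.7. Opening takes the tab up and towards the hinge side. A spring pushes it shut with about 1.6 N at the tab when shut, 2.2 N at 45 degrees
- weekday_lid (a joint): opening angle of the wide five-day lid (176 mm wide, same tab and spring), rad: 0 shut; to be left shut
- ack (a joint): travel of the reminder's push button, m: 0 up, 0.006 fully down; needs 4 N to go fully down and springs back
- ack_top (a point): centre of the top face of the reminder's push button (28 mm across, top 44 mm above the tiles, pressed straight down). The reminder is a round white puck 74 mm across, 22 mm high, fixed to the tiles, with a grey button housing on top; it stands at either end of the pill box, the tin at the other end
- tin: small round aluminium tin, 61 mm across, 28 mm high, no button; loose, leave alone. Origin: centre of its underside
- tweezer: chrome tweezer, 95 mm long, 4 mm thick, lying in front of the five-day lid; loose, leave alone. Origin: mid-length, underside
- tube: round frosted plastic tube with a white cap, standing upright behind the box, 36 mm across, 93 mm high; loose, leave alone. Origin: centre of its underside
- case: blue silicone thermometer-cover case behind the box, 50 by 74 by 33 mm; loose, leave alone. Origin: centre of its underside
Mind the look-alikes: they are no part of the job. What is shaped like the part that bears ack but green or turquoise is not meant.

How it is judged:
By the outcome, as a careful person would: the job done as asked, in the order asked, and still so for the second after the job is handed in, while the arm keeps its last pose, push and grip.
It also fails if it takes over 48 s, if anything falls off the work surface, if the arm or the gripper's body presses on something with over 40 N, if the wrist force passes 120 N, or if a joint passes its speed limit or range.

## Working session

There is one attempt and no reset: what is moved stays moved. The work goes in short steps, each a Python script; the robot and the scene stay as the last script left them, time stands still between calls to the robot, and variables do not carry over. Pictures are saved under pics/ and viewed, and the job is handed in when it is done.

```bash
mkdir -p pics; ls; python3 - <<'E'
from plant import robot
import cv2
for n in("scene","top","wrist"):
    c=robot.get_calibration(n);print(n,c)
    cv2.imwrite(f"pics/{n}0.png",robot.grab_frame(n))
print(robot.observe())
E
```

```text
pics
scene {'vertical_fov': 42.062027734409256, 'cx': 272.08034127341995, 'cy': 201.91207405701334, 'k1': -0.08053662740893053, 'rvec': array([ 1.82723944,  1.35171722, -0.69247387]), 'tvec': array([-0.14992811, -0.25707933,  1.47241002])}
top {'vertical_fov': 53.98832620750965, 'cx': 284.1263420677588, 'cy': 205.53491042023734, 'k1': -0.021287925669684578, 'rvec': array([ 2.17131938, -2.15664449,  0.14670484]), 'tvec': array([-0.03121467,  0.59435647,  0.72815162])}
wrist {'vertical_fov': 61.32904950920587, 'cx': 284.8845948727369, 'cy': 210.14052943340712, 'k1': -0.007762440658099599, 'rvec': array([-2.34892987, -1.63864537, -0.26451667]), 'tvec': array([-0.59901322, -0.04109901,  0.38187454])}
{'time': 0.15, 'q': array([5.73108050e+01, 5.99002329e+00, 5.53846850e+00, 8.96049031e+01,
       1.22321005e-03, 7.75263380e+01]), 'qvel': array([ 0.00339463, -0.1233944 ,  0.15354854, -0.11971633, -0.06239612,
        0.00646642]), 'joint_torque': array([ 2.47914431e-03, -5.57356954e+01,  5.04007387e+01,  1.25312080e-02,
       -3.46798215e-04,  3.88330989e-05]), 'tool_pos': array([0.20722434, 0.56289187, 0.30331972]), 'tcp_rot': array([-1.79945139e+02, -1.33887108e-02,  1.59784460e+02]), 'ft_force': array([ 0.56593506, -0.04687715, -0.45735527]), 'torque': array([ 0.03780099,  0.06687819, -0.00885368]), 'gripper_width': 0.08567089190341741}
```

View pics/top0.png

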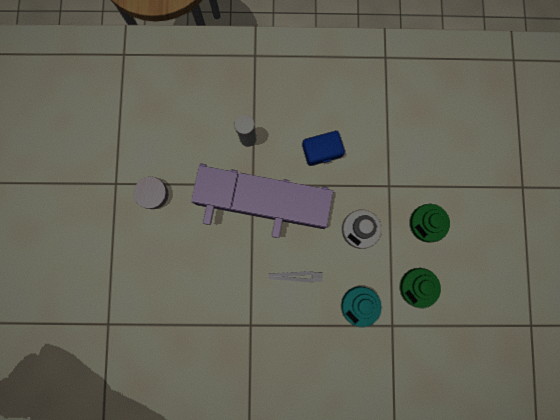

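View pics/scene0.png

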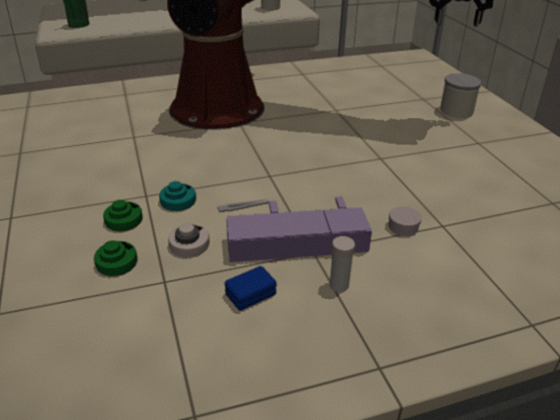

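View pics/wrist0.png

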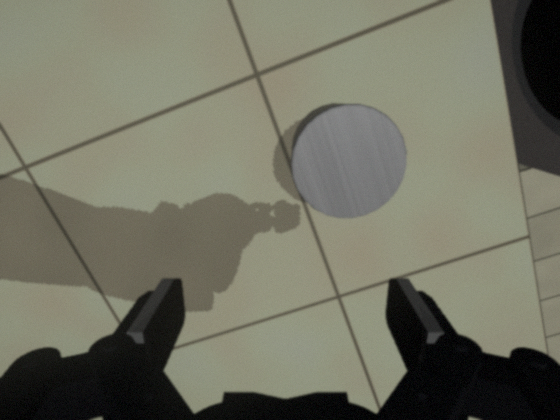

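The top view shows the box at about (195-333, 165-227), the narrow lid on the left with its tab ending near (208,222), and the white reminder's button near (365,226). The tin is at (151,193), and the green and turquoise look-alikes are on the right. I'll enlarge the picture to measure.

```bash
cat > h.py <<'E'
import numpy as np,cv2
def K(c,h=420):
    f=h/2/np.tan(np.radians(c['vertical_fov']/2)); return f
def topix(c,P):
    R=cv2.Rodrigues(c['rvec'])[0]; p=np.atleast_2d(P)@R.T+c['tvec']; s=p[:,:2]/p[:,2:]
    r2=(s**2).sum(1,keepdims=True); return s*(1+c['k1']*r2)*K(c)+[c['cx'],c['cy']]
def toworld(c,uv,z):
    d=(np.array(uv,float)-[c['cx'],c['cy']])/K(c); s=d.copy()
    for _ in range(20): s=d/(1+c['k1']*(s@s))
    R=cv2.Rodrigues(c['rvec'])[0]; o=-R.T@c['tvec']; v=R.T@np.array([*s,1]); return o+v*(z-o[2])/v[2]
E
python3 - <<'E'
import cv2
a=cv2.imread("pics/top0.png")
b=cv2.convertScaleAbs(a[155:245,185:340],alpha=1.5);cv2.imwrite("pics/a.png",cv2.resize(b,None,fx=5,fy=5,interpolation=cv2.INTER_CUBIC))
b=cv2.convertScaleAbs(a[200:255,335:390],alpha=1.5);cv2.imwrite("pics/b.png",cv2.resize(b,None,fx=10,fy=10,interpolation=cv2.INTER_CUBIC))
E
```

```text
(no output)
```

View pics/a.png

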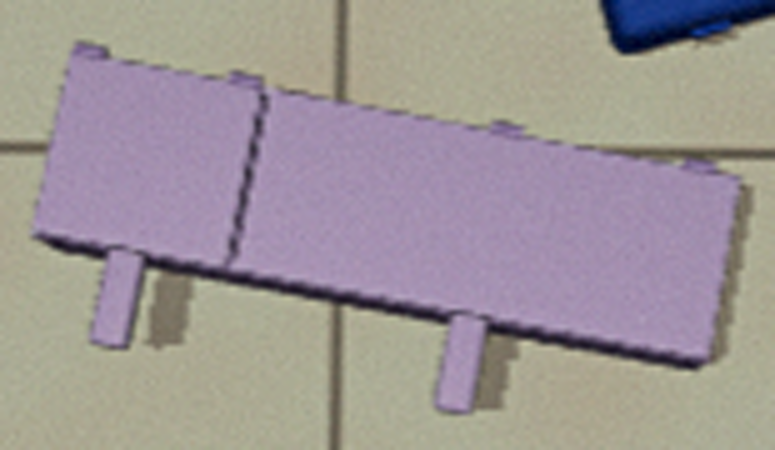

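View pics/b.png

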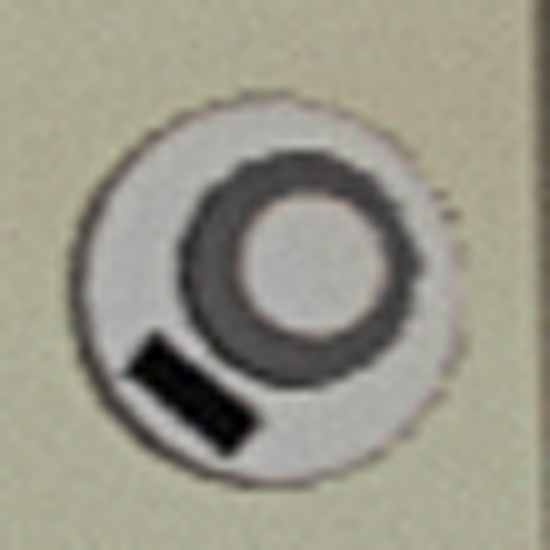

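The close-up shows the weekend tab from its base at crop (127,250) to its end at (111,346), the weekday tab's end at (456,411), and the button top centred at (314,264).

```bash
python3 - <<'E'
from plant import robot
from h import *
c=robot.get_calibration("top")
f=lambda u,v,z,ox=185,oy=155,s=5: toworld(c,((u+.5)/s-.5+ox,(v+.5)/s-.5+oy),z)
b=f(314,264,.044,335,200,10); print("button",b)
print("puck",f(270,293,.022,335,200,10))
print("housing",f(299,269,.03,335,200,10))
# button diameter
print("dia",np.linalg.norm(f(240,264,.044,335,200,10)-f(388,264,.044,335,200,10)))
e1=f(111,347,.055);b1=f(127,250,.055);e2=f(456,411,.055);b2=f(469,316,.055)
print(e1,b1,e2,b2,"sep",np.linalg.norm(e1-e2),"len",np.linalg.norm(e1-b1),np.linalg.norm(e2-b2))
d=e1-e2;print("yaw from tabs",np.degrees(np.arctan2(-d[0],d[1])))
fl,fr,nl=f(73,57,.052),f(742,178,.052),f(36,237,.052)
d=fl-fr;print("yaw far edge",np.degrees(np.arctan2(-d[0],d[1])),np.linalg.norm(d),"depth",np.linalg.norm(fl-nl),fl,fr,nl)
c2=robot.get_calibration("scene")
print(topix(c2,[b]),topix(c2,[e1]),topix(c2,[e2]))
a=cv2.imread("pics/scene0.png")
for p in topix(c2,[b,e1,e2,fl,fr,nl]): cv2.circle(a,tuple(int(round(x)) for x in p),1,(0,0,255),-1)
cv2.imwrite("pics/c.png",cv2.resize(a[170:290,150:430],None,fx=2.8,fy=2.8,interpolation=cv2.INTER_CUBIC))
E
```

```text
button [ 0.55709509 -0.17728602  0.044     ]
puck [ 0.55321087 -0.17352871  0.022     ]
housing [ 0.55718814 -0.17742775  0.03      ]
dia 0.027243072934241996
[0.55779773 0.11185426 0.055     ] [0.59298245 0.10708342 0.055     ] [ 0.53568436 -0.01236004  0.055     ] [ 0.56992937 -0.01676123  0.055     ] sep 0.1261673212208308 len 0.03550668887730824 0.034526670277738855
yaw from tabs -10.094381001299361
yaw far edge -9.932985106489022 0.24942764378181526 depth 0.06773279079420703 [0.66464244 0.12943138 0.052     ] [ 0.62161711 -0.11625739  0.052     ] [0.59786298 0.14075548 0.052     ]
[[185.73355144 226.06984361]] [[336.96966792 195.00182286]] [[270.87191779 199.28603603]]
```

View pics/c.png

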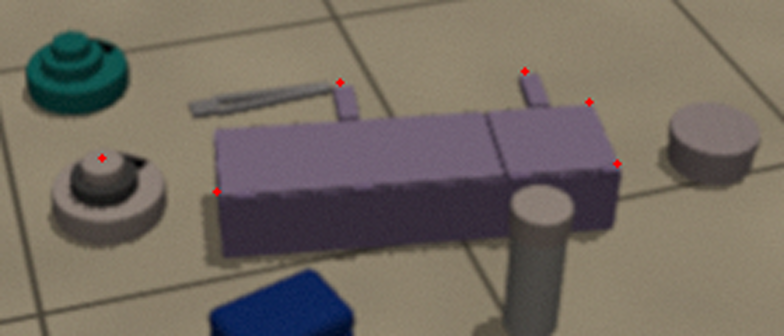

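The measurements agree with the given sizes: tab separation 126.2 mm, tab length 35 mm, button 27 mm across, yaw -10°. Next I press the button with the gripper shut.

```bash
python3 - <<'E'
from plant import robot
import numpy as np,cv2
print("tip",robot.tip_reach)
bx,by=.5571,-.1773
Rd=[180,0,170]
q=robot.ik([bx,by,.16],Rd);print(q,robot.ik([bx,by,.108],Rd))
robot.set_gripper(0.0)
robot.move_pose([bx,by,.16],Rd)
o=robot.observe();print(o['time'],o['tool_pos'],o['tcp_rot'],o['ft_force'],o['gripper_width'])
cv2.imwrite("pics/p1.png",robot.grab_frame("wrist"))
cv2.imwrite("pics/p2.png",robot.grab_frame("scene"))
E
```

```text
tip 0.0726
[-30.46152714   4.66283978 -10.7968691   74.54029112   0.
 -20.46152714] [-30.46152714   6.73835911 -14.14004413  69.12159676   0.
 -20.46152714]
3.8417 [ 0.55735312 -0.17666248  0.16014448] [1.79997862e+02 1.10808578e-02 1.70053013e+02] [ 0.35421081  0.11280128 -0.15567013] -1.4785233686695127e-05
```

View pics/p1.png

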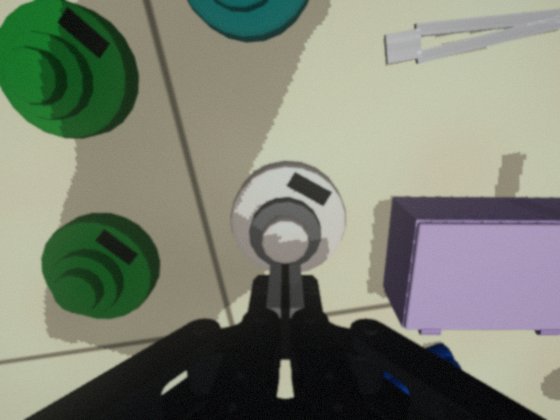

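View pics/p2.png

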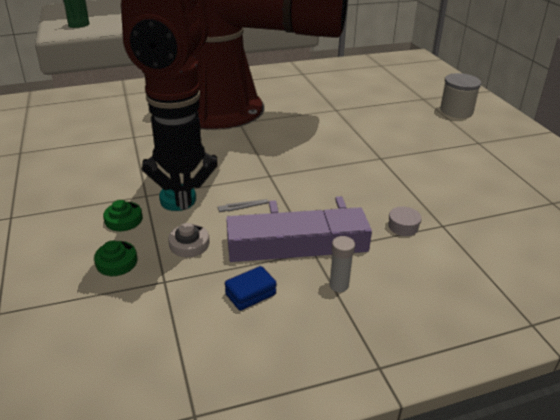

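The wrist view shows the white reminder's button at about (285,240), just ahead of the fingertips. I'll check the position from this view, then press.

```bash
python3 - <<'E'
from plant import robot
from h import *
c=robot.get_calibration("wrist")
print("button wrist est",toworld(c,(286,240),.044), topix(c,[[.5571,-.1773,.044]]))
bx,by=.5571,-.1773
T=robot.tip_reach
robot.line_to([bx,by,.049+T],vel=.1)
print(robot.observe()['ft_force'])
g=robot.line_to([bx,by,.033+T],vel=.02,guard=12)
o=robot.observe();print(g,o['time'],o['tool_pos'][2]-T,o['ft_force'])
cv2.imwrite("pics/p3.png",robot.grab_frame("scene"))
E
```

```text
button wrist est [ 0.55595332 -0.17607909  0.044     ] [[284.24827087 242.15087708]]
[-0.84971877 -0.83467602  0.26111452]
True 5.0833 0.038018798532364895 [-1.88827181  1.36238574  7.15460141]
```

```bash
python3 - <<'E'
from plant import robot
import cv2
T=robot.tip_reach
bx,by=.5571,-.1773
for dz in (.0365,.0355):
    g=robot.line_to([bx,by,dz+T],vel=.01,guard=14);robot.pause(.15)
    o=robot.observe();print(g,o['time'],o['tool_pos'][2]-T,o['ft_force'])
    if o['ft_force'][2]>13: break
cv2.imwrite("pics/p4.png",robot.grab_frame("scene")[150:290,100:300])
E
```

```text
False 5.5333 0.0379355291991718 [-3.07356607  1.16026288 13.14648777]
```

The push ended on a hard stop at 37.9 mm with 13 N, so the button went fully down (6 mm travel). Now I release it and move above the weekend tab.

```bash
cat >> h.py <<'E'
from scipy.spatial.transform import Rotation as Ro
def pose(g,th,yaw=-10,reach=.054):
    """grasp point g, tilt th (deg) with lid -> TCP pos, rpy"""
    R=Ro.from_euler('z',yaw,degrees=True)*Ro.from_euler('y',th,degrees=True)*Ro.from_euler('z',180,degrees=True)*Ro.from_euler('x',180,degrees=True)
    return (np.array(g)-reach*R.as_matrix()[:,2]).tolist(), R.as_euler('xyz',degrees=True).tolist()
E
python3 - <<'E'
from plant import robot
from h import *
bx,by=.5571,-.1773
robot.line_to([bx,by,.19],vel=.15)
cv2.imwrite("pics/p5.png",robot.grab_frame("scene"))
p,r=pose([.5706,.1097,.05],0);print(p,r)
for th in(0,15,30,45):
    a=np.radians(45);u=np.array([np.cos(np.radians(-10)),np.sin(np.radians(-10)),0])
    h=np.array([.5706,.1097,.05])+.092*u; print(th,robot.ik(*pose(h-.092*np.cos(a)*u+[0,0,.092*np.sin(a)],th)))
p[2]=.19
robot.move_pose(p,r); robot.set_gripper(.05)
o=robot.observe();print(o['time'],o['tool_pos'],o['tcp_rot'],o['ft_force'],o['gripper_width'])
c=robot.get_calibration("wrist");cv2.imwrite("pics/p6.png",robot.grab_frame("wrist"))
cv2.imwrite("pics/p7.png",cv2.resize(cv2.convertScaleAbs(robot.grab_frame("top")[120:260,130:400],alpha=1.4),None,fx=2.9,fy=2.9))
np.save("c.npy",c,allow_pickle=True)
E
```

```text
[0.5706, 0.1097, 0.10400000000000001] [180.0, 0.0, 170.0]
0 [-2.36766695  8.11403643 -6.15355028 75.73241329  0.          7.63233305]
15 [-3.21161642 26.73467842 14.38701232 92.55186871  1.75312884  6.55912568]
30 [ -3.84779067  47.49644379  38.39598814 110.75645155   3.07166817
   5.33308575]
45 None
7.9667 [0.57065553 0.10953681 0.19001779] [1.79999859e+02 3.52851680e-03 1.69986467e+02] [ 0.09024173  0.01163039 -0.4387002 ] 0.05024498415298529
```

View pics/p6.png

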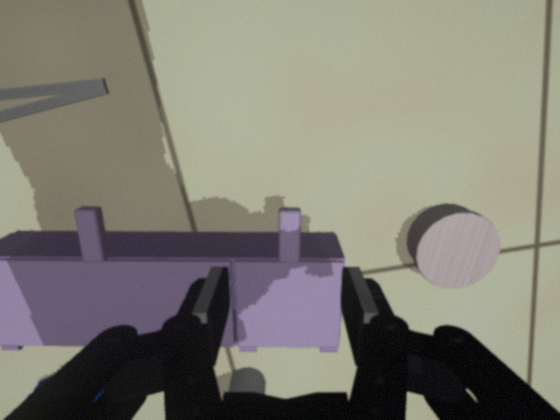

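View pics/p5.png

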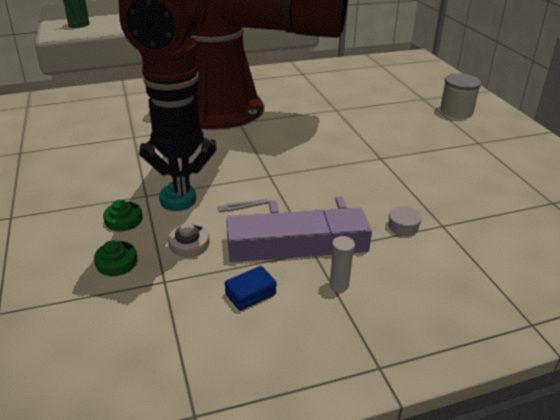

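In the wrist view the weekend tab's top runs from about (290,213) at its end to (290,261) at its base, and the fingers are on either side of it. I'll compare this with the top-view estimate and check that the button is back up.

```bash
python3 - <<'E'
from h import *
c=np.load("c.npy",allow_pickle=True).item()
a=toworld(c,(290,213),.055);b=toworld(c,(290,261),.055);print(a,b,np.linalg.norm(a-b))
a2=toworld(c,(89.5,212),.055);print(a2,np.linalg.norm(a-a2))
im=[cv2.resize(cv2.convertScaleAbs(cv2.imread(f"pics/{n}.png")[210:260,160:220],alpha=2),None,fx=4,fy=4,interpolation=cv2.INTER_CUBIC) for n in("scene0","p3","p5")]
w=cv2.imread("pics/p6.png")[190:280,250:330]
cv2.imwrite("pics/d.png",np.hstack(im));cv2.imwrite("pics/e.png",cv2.resize(w,None,fx=6,fy=6,interpolation=cv2.INTER_CUBIC))
E
```

```text
[0.55996926 0.11438411 0.055     ] [0.59218216 0.10884722 0.055     ] 0.032685284491971694
[ 0.53788806 -0.0070753   0.055     ] 0.12345025927839098
```

View pics/d.png

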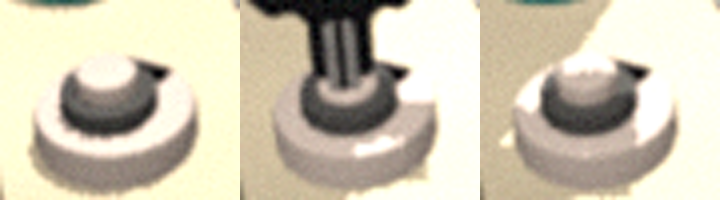

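View pics/e.png

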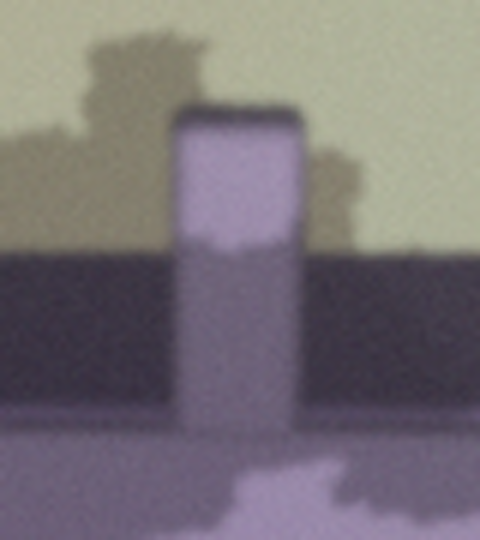

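The button is back up (third panel). The wrist view puts the tab about 2 mm further left, so I use the average, descend, and narrow the jaws in stages while watching the lateral force.

```bash
python3 - <<'E'
from plant import robot
from h import *
G=[.5711,.1109,.050]
p,r=pose(G,0)
robot.line_to([p[0],p[1],.15],vel=.15,rotation=r)
f0=robot.observe()['ft_force']
g=robot.line_to(p,vel=.07,guard=8)
o=robot.observe();print(g,o['time'],o['tool_pos'],o['ft_force']-f0)
robot.set_gripper(.020);o=robot.observe();print(o['time'],o['ft_force']-f0,o['gripper_width'])
c=robot.get_calibration("wrist");cv2.imwrite("pics/g1.png",robot.grab_frame("wrist"))
E
```

```text
False 9.2917 [0.5712895  0.11088429 0.10427742] [-0.14804888  1.44065223 -0.12253856]
9.6917 [-0.25791154  1.60099221 -0.19900951] 0.01975946566387646
```

View pics/g1.png

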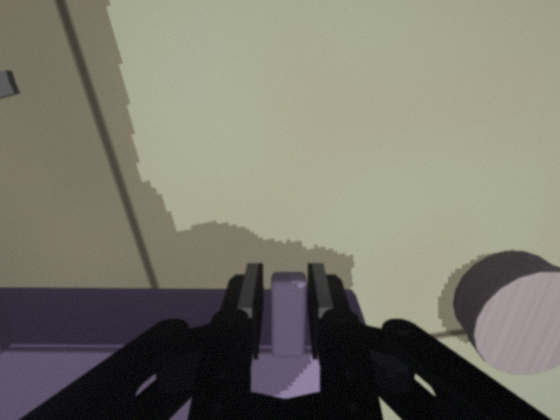

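The tab lies between the fingers at columns 272-306, with the gap at 263-308. That is about 1.4 mm off centre, so I shift left and close.

```bash
python3 - <<'E'
from plant import robot
from h import *
G=[.5711+.0002,.1109+.0013,.050]
p,r=pose(G,0)
robot.line_to(p,vel=.03)
f0=robot.observe()['ft_force']
robot.set_gripper(.0);robot.pause(.1)
o=robot.observe();print(o['time'],o['tool_pos'],o['ft_force']-f0,o['gripper_width'])
E
```

```text
10.3083 [0.57131078 0.11218794 0.1040913 ] [0.06397318 0.69956021 1.07163862] 0.013121883661853182
```

```bash
cat > arc.py <<'E'
from h import *
u=np.array([np.cos(np.radians(-10)),np.sin(np.radians(-10)),0])
G0=np.array([.5713,.1122,.050]);RAD=.092
H=G0+RAD*u
def at(th,tilt):
    a=np.radians(th);return pose(H-RAD*np.cos(a)*u+np.array([0,0,RAD*np.sin(a)]),tilt)
E
python3 - <<'E'
from plant import robot
from arc import *
f0=robot.observe()['ft_force']
for th in range(5,26,5):
    p,r=at(th,th*25/45); robot.line_to(p,vel=.05,rotation=r)
    o=robot.observe();f=o['ft_force']-f0;print(th,round(o['time'],2),f.round(1),o['torque'].round(2),round(o['gripper_width'],4))
    if np.linalg.norm(f)>20: break
cv2.imwrite("pics/l1.png",robot.grab_frame("scene"));cv2.imwrite("pics/l2.png",robot.grab_frame("wrist"))
E
```

```text
5 10.62 [ 1.8 -0.7 -5.6] [-0.08 -0.26 -0.13] 0.0132
10 10.95 [ 2.7 -0.9 -8.6] [-0.16 -0.32 -0.1 ] 0.0122
15 11.28 [ 0.8 -0.8 -8.4] [-0.17  0.03 -0.04] 0.0128
20 11.6 [-1.7 -0.1 -6.7] [-0.2   0.41 -0.06] 0.0128
25 11.93 [-4.4 -1.6 -6.1] [-0.22  0.74  0.01] 0.0125
```

View pics/l1.png

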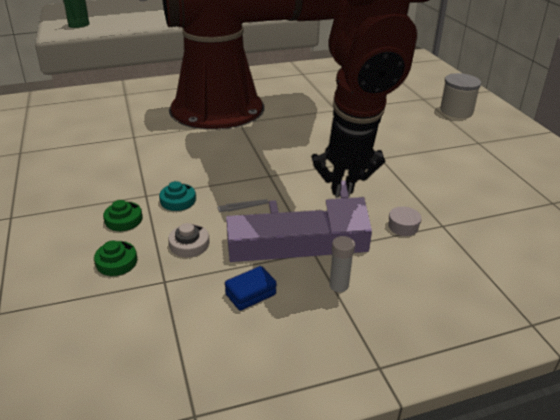

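View pics/l2.png

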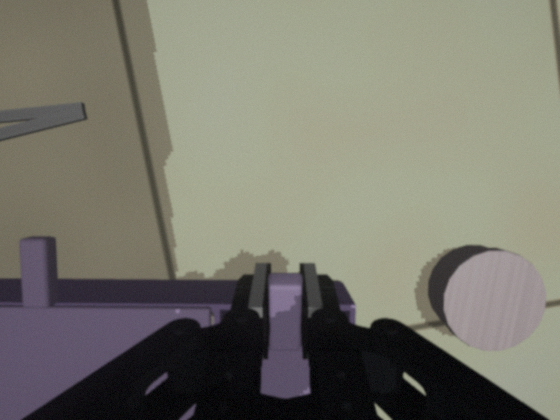

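The scene view shows the weekend lid rising with the tab in the fingers and the wide lid still shut. Forces are small, so I continue.

```bash
python3 - <<'E'
from plant import robot
from arc import *
for th in range(30,46,5):
    p,r=at(th,th*25/45); robot.line_to(p,vel=.05,rotation=r)
    o=robot.observe();f=o['ft_force'];print(th,round(o['time'],2),f.round(1),o['torque'].round(2),round(o['gripper_width'],4))
    if np.linalg.norm(f)>25: break
robot.pause(.3);o=robot.observe();print(p,r,o['tool_pos'],o['tcp_rot'],o['ft_force'])
a=robot.grab_frame("scene");cv2.imwrite("pics/m1.png",a)
cv2.imwrite("pics/m1z.png",cv2.resize(cv2.convertScaleAbs(a[150:270,210:410],alpha=1.5),None,fx=4,fy=4,interpolation=cv2.INTER_CUBIC))
cv2.imwrite("pics/m2.png",robot.grab_frame("wrist"));cv2.imwrite("pics/m3.png",robot.grab_frame("top"))
np.save("c2.npy",robot.get_calibration("wrist"),allow_pickle=True)
E
```

```text
30 12.35 [-6.9 -1.6 -3.1] [-0.24  1.12 -0.11] 0.0127
35 12.68 [-6.1 -2.5 -2.5] [-0.38  1.05  0.01] 0.0132
40 13.02 [-7.2 -2.  -1.8] [-0.31  0.97  0.14] 0.0124
45 13.35 [-7.5 -2.2 -2.3] [-0.32  1.17  0.14] 0.0127
[0.6203114811669277, 0.10355795350578584, 0.16399444436914146] [180.0, -24.999999999999996, 170.0] [0.61988495 0.10366425 0.16377053] [-179.96899043  -24.93408772  170.00315594] [-6.63994944 -2.35680847 -4.01683328]
```

View pics/m1z.png

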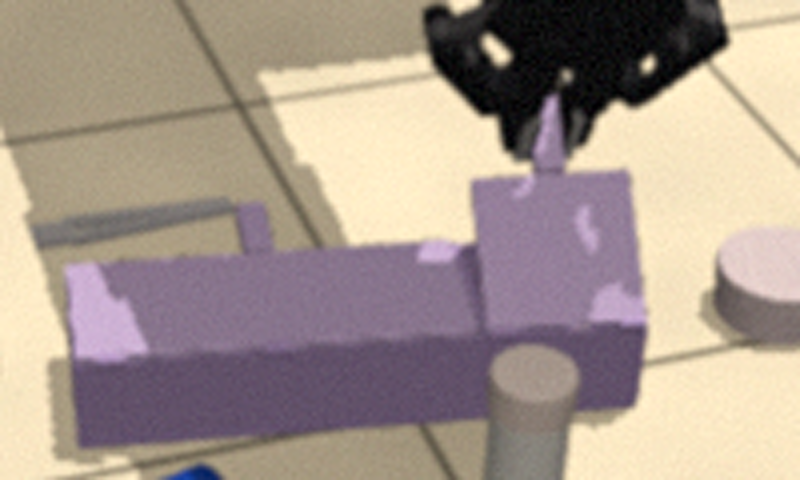

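View pics/m2.png

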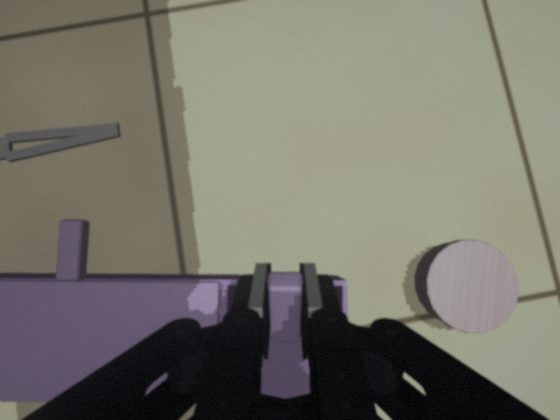

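View pics/m3.png

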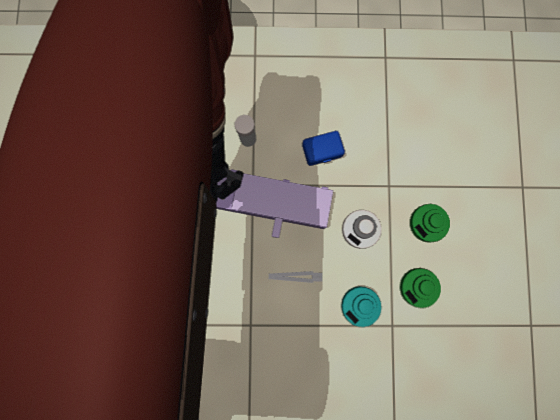

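The lid looks close to 45° in the scene view, with its front edge running from crop (473,180) to (629,172). I'll measure the angle by fitting the lid edge.

```bash
python3 - <<'E'
from plant import robot
from arc import *
from scipy.optimize import least_squares
c=robot.get_calibration("scene")
y=np.array([.17365,.98481,0]);z=np.array([0,0,1.])
def P(L,w,t,th):  # L from hinge, w lateral, t normal offset
    a=np.radians(th);return H+w*y+L*(-np.cos(a)*u+np.sin(a)*z)+t*(np.sin(a)*u+np.cos(a)*z)
cv=lambda U,V:np.array([(U+.5)/4-.5+210,(V+.5)/4-.5+150])
l=cv(473,180);r=cv(629,172)
print(l,r)
for th in(35,40,43,45,47,50): print(th,topix(c,[P(.069,-.036,.002,th),P(.069,.036,.002,th)]).round(1).tolist())
# reference: shut edge in first picture
print("shut", topix(c,[P(.069,-.036,.002,0),P(.069,.036,.002,0)]).round(1).tolist(), "hinge corners",topix(c,[P(0,-.036,.002,0),P(0,.036,.002,0)]).round(1).tolist())
a=cv2.imread("pics/scene0.png");a=cv2.resize(cv2.convertScaleAbs(a[180:260,310:400],alpha=1.5),None,fx=8,fy=8,interpolation=cv2.INTER_CUBIC);cv2.imwrite("pics/s.png",a[:600])
a=cv2.imread("pics/m1.png");a=cv2.resize(cv2.convertScaleAbs(a[165:240,310:400],alpha=1.5),None,fx=8,fy=8,interpolation=cv2.INTER_CUBIC);cv2.imwrite("pics/t.png",a[:600])
E
```

```text
[327.875 194.625] [366.875 192.625]
35 [[326.4, 195.1], [365.8, 192.5]]
40 [[327.1, 194.1], [366.6, 191.6]]
43 [[327.5, 193.7], [367.2, 191.1]]
45 [[327.7, 193.4], [367.5, 190.9]]
47 [[328.0, 193.2], [367.9, 190.7]]
50 [[328.4, 193.0], [368.5, 190.4]]
shut [[323.5, 208.6], [361.6, 206.0]] hinge corners [[331.6, 231.7], [371.7, 228.7]]
```

View pics/s.png

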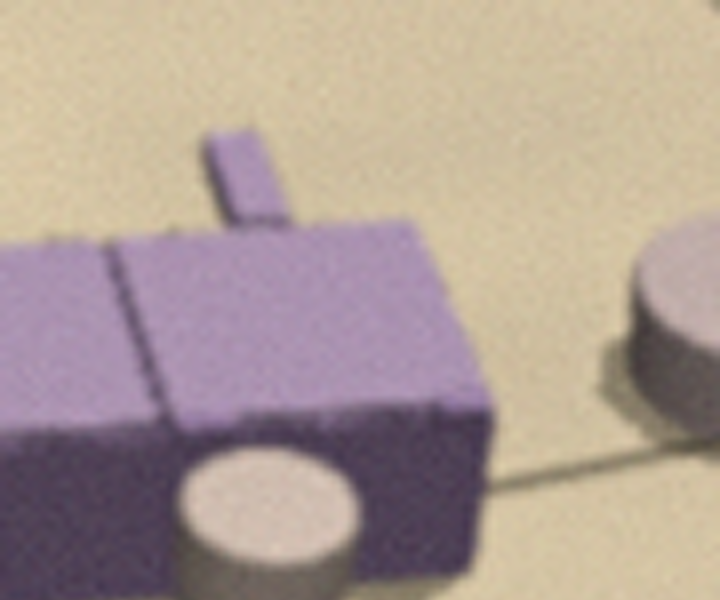

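View pics/t.png

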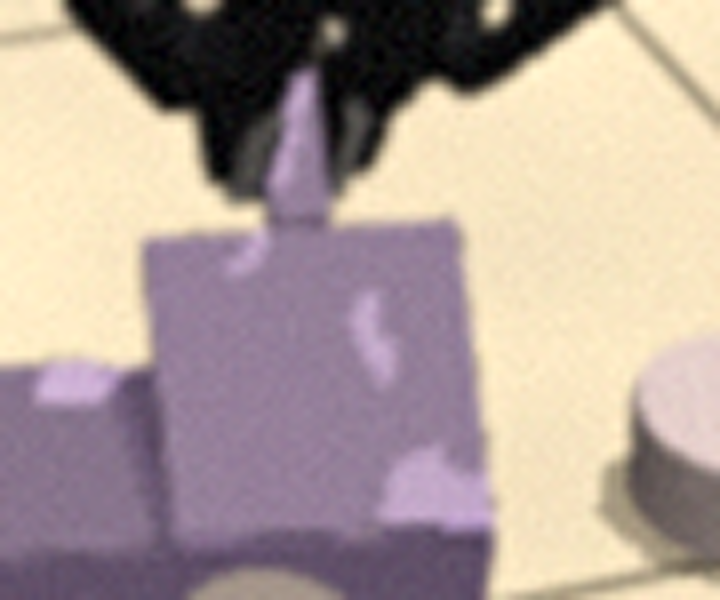

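Correcting for the offset seen with the lid shut, the scene camera gives about 44±2° and the arm kinematics 44.7°. As a cross-check I use the wrist view, with the shut picture g1 as reference.

```bash
python3 - <<'E'
from h import *
for n in("g1","m2"):
    a=cv2.imread(f"pics/{n}.png")[255:415,220:360];cv2.imwrite(f"pics/{n}z.png",cv2.resize(cv2.convertScaleAbs(a,alpha=2.),None,fx=3.7,fy=3.7,interpolation=cv2.INTER_CUBIC))
a=np.hstack([cv2.imread(f"pics/{n}z.png")[:,70:460] for n in("g1","m2")]);cv2.imwrite("pics/w.png",a);print(a.shape)
E
```

```text
(592, 780, 3)
```

View pics/w.png

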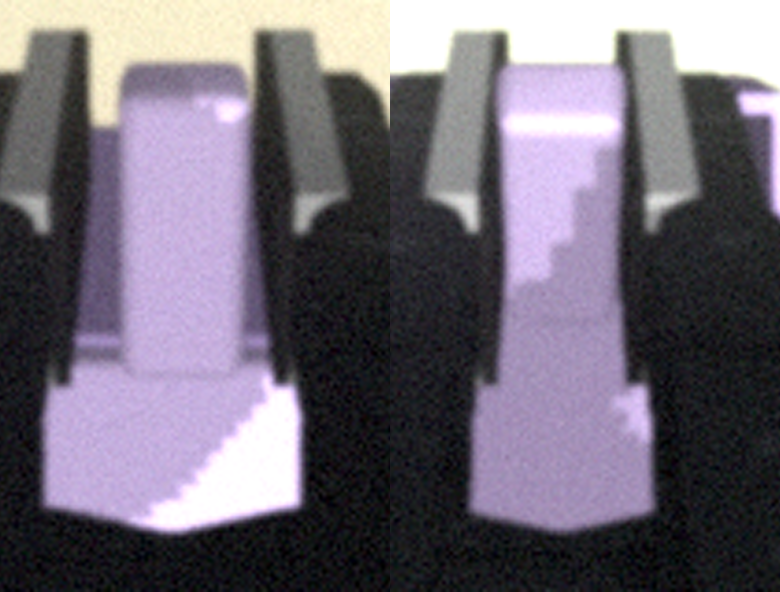

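```bash
python3 - <<'E'
from h import *
from scipy.optimize import least_squares
c=np.load("c2.npy",allow_pickle=True).item()
R=cv2.Rodrigues(c['rvec'])[0]
# tool pose at m2
Rt=Ro.from_euler('xyz',[-179.96899,-24.93409,170.00316],degrees=True).as_matrix();pt=np.array([.61988495,.10366425,.16377053])
ct=dict(c);Rc=R@Rt;ct['rvec']=cv2.Rodrigues(Rc)[0].ravel();ct['tvec']=R@pt+c['tvec']
# tool frame: x=-box x (away from hinge), z along fingers (down), so lid dir(from hinge)=+x tool when phi=0, up normal=-z
def rows(q):
    phi,x0,z0=q;a=np.radians(phi) # phi = lid angle - tilt
    d=np.array([np.cos(a),0,-np.sin(a)]);n=np.array([-np.sin(a),0,-np.cos(a)])
    o=np.array([x0,0,z0])  # grip point (90mm), mid thickness
    return topix(ct,[o+.015*d+.005*n,o+.015*d-.005*n,o-.021*d+.005*n])[:,1]
for name,v in(("g1",[280.3,271.9,355.1]),("m2",[288.4,272.5,341.7])):
    s=least_squares(lambda q:rows(q)-v,[0,0,.054],x_scale=[10,.01,.01]);print(name,s.x,s.cost)
    for k in range(3):
        w=np.array(v);w[k]+=1;print("   +1px",k,least_squares(lambda q:rows(q)-w,[0,0,.054],x_scale=[10,.01,.01]).x[0]-s.x[0])
E
```

```text
g1 [-7.37241381 -0.01061506  0.06826288] 3.877409121342317e-26
   +1px 0 2.2940035537210353
   +1px 1 -2.2795769560065278
   +1px 2 -0.24307692847162787
m2 [ 1.41539806e+01 -1.15709223e-02  7.23315647e-02] 1.6155871338926322e-27
   +1px 0 1.886683664779575
   +1px 1 -1.6311409336954181
   +1px 2 -0.49711591492389395
```

The three angle estimates are 44.7° (kinematics), 44±2° (scene) and 46±4° (wrist), all consistent with 45°. In the top view the tube, case and tweezer are unmoved and the wide lid is shut. I'll check once more that the grip is steady, then hand in.

```bash
python3 - <<'E'
from plant import robot
import cv2,numpy as np
robot.pause(.5);o=robot.observe();print(o['time'],o['tool_pos'],o['ft_force'],o['gripper_width'])
b=robot.grab_frame("scene");a=cv2.imread("pics/m1.png");print("diff",np.abs(a.astype(float)-b)[150:300,210:430].mean())
t0=cv2.imread("pics/scene0.png").astype(float)
for n,s in dict(tin=np.s_[205:240,385:425],case=np.s_[265:308,222:280],tube=np.s_[240:295,328:356]).items():
    best=min((np.abs(t0[s].mean(2)-t0[s].mean()-(np.roll(b.astype(float).mean(2),(dy,dx),(0,1))[s]-b[s].mean())).mean(),dx,dy) for dx in range(-4,5) for dy in range(-4,5));print(n,best)
robot.job_done()
E
```

```text
14.3 [0.61988052 0.10367988 0.16376408] [-5.74162507 -1.90742414 -3.54101772] 0.012642466011745183
diff 1.870020202020202
tin (np.float64(4.146122448979591), 0, 0)
case (np.float64(12.7922663684476), 0, 0)
tube (np.float64(11.538782256704337), 0, 1)
the job is handed in; nothing more can be done
```

I pressed the reminder's button fully down and released it. Then I opened the weekend lid by its tab to about 45° and handed in with the gripper still holding it, at about 14.3 s.

- **Button:** it reached a hard stop with the fingertips at 37.9 mm, which is 6 mm of travel, at about 13 N. A scene picture taken after lifting off shows it back up.
- **Lid angle:** arm kinematics gives 44.7° and the scene camera about 44±2°. The wrist camera gives about 46±4°, but that fit is weak: it put the grip point more than 10 mm from where it should be. None of the three contradicts 45°.
- **Hold:** the pose and grip width (12.6 mm on the tab) stayed steady over the last second. About 7 N of residual force remained on the tool, and measured forces stayed below 14 N throughout.
- **Other things:** the wide lid is shut. The tin and case show no shift in the scene picture. The tube's best match is 1 pixel off; lighting differences make that match noisy, and in the top view it is where it was. The tweezer also looks unmoved in the top view.

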